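# Roll the dowel into the cutting cradle

## Robot

A 7-joint arm with a two-finger parallel gripper is mounted at the origin on the work surface. World frame = base frame: x ahead of the robot, y to its left, z up, the work surface at z = 0. Lengths are in m, angles in degrees, forces in N, time in s.
With the tool pointing down it reaches from about 0.375 to 0.925 m from the base axis. Payload 3.1 kg.
Tool frame: the origin (TCP) lies at the very end of the fingers, on their centre line; the grasp point (between the pads) lies ctrl.grip_depth behind it (ctrl.grip_depth is the distance from the TCP to the grasp point, in m); z points along the fingers, y is the direction in which the jaws open and shut (so a half turn about z gives the same grasp; the last joint's range is limited). The gripper opens to 85 mm and grips with 20 to 120 N. Pads are 22 mm wide; open, the fingers measure 114 mm over their backs; the gripper's body (76 mm by 85 mm) begins 54 mm behind the grasp point. The pads swing forward as they close: fully open they stand 13 mm farther back than shut.
Start: joints at [70.772, 21.939, 2.515, 91.553, -1.026, 66.532, -2.859], TCP at [0.153, -0.632, 0.231] pointing down, gripper open.
Joint ranges: [-149.38, 149.38], [-23.57, 123.04], [-84.95, 90], [0, 143.3], [-89.99, 269.99], [3.08, 112.72], [-163.45, 163.45]. Speed limits (degrees/s): [159.86, 159.86, 180, 180, 180, 180, 180].

## Interface

Orientations are given as a 3x3 rotation matrix whose columns are the frame's x, y, z axes.
In Python, from rig import ctrl gives the robot as it stands.
- The arm moves only by the shell command python3 -m inch 'ROWS' [FORCE]. ROWS is text: rows parted by semicolons, each of 5 numbers parted by spaces: the shift along the world's x, y, z in m, then the turn about the world's z in degrees, then the closure in counts, from 0 (fully open) to 255 (shut). In form: dx dy dz yaw jaw; .... A call has 1 to 10 rows; each row shifts and turns the pose as measured when the row begins; what a row does not reach is not made up. A row lasts 1/8 s, in which the tool goes at most 62.5 mm and 10.7 degrees, less where a joint would pass 70% of its speed; a pose out of reach is approached as far as the arm can. A call is refused whole if a number of a shift passes 0.0625 or a number of a turn 10.7, either way. A call with a gripper value outside its range is refused whole. The fingers move at their own pace and stop on an object; FORCE is the grip in N (left out, the last holds). Time passes only in rows, so rows that do not move let the fingers close. It gives the time, the measured TCP pose, the force and the opening at its end, in the units of the state.
- ctrl.sense(): the state, without advancing time (a new reading comes with each control period).
- ctrl.get_image(name): name is "side" or "top"; returns a dict with "img" (480x640x3 uint8, blue, green, red), "K" (3x3 intrinsics, pixels), "D" ([k1, k2, p1, p2, k3] as OpenCV has them; the pictures are not rectified), "R" (3x3) and "t" (3): a world point X has camera coordinates R X + t. Camera axes: x right, y down, z forward; pixel columns grow to the right and rows downward; lengths in m; the calibration is good to about 2 mm. A picture is of the moment at which its call begins. There is no depth.
- ctrl.hand_in(): hands the job in, once; it reports no verdict.
The state is a dict: "time": time; "joint_positions": joint angles; "qd": joint speeds; "tau": joint torques, N m; "tcp_pos": TCP position; "ee_rot": TCP orientation; "ft_force": force on the tool from outside, world axes, zero at the start; "torque": the same for the moment, N m; "opening": finger opening in m.
Only numpy, scipy, OpenCV 4.12 (cv2) and the standard library are available. Lean on these libraries where they do the work, as an engineer would, in place of code of your own. Each camera call takes 0.05 s, during which the arm holds its last target. There are 200 camera calls.

## Task

Roll the thick wooden dowel that lies on the bench sideways, up the lead-in slope and over into the V of the wooden cradle, then push it along the V by its end until its far end is against the stop, ready for sawing to length. Only push it with the fingers: do not grip it or lift it, and leave the other things on the bench where they are.

Things in the scene. Friction and masses are not known exactly. Their poses are not given: they have to be found in the camera images.
- bar: the round bar: a plain wooden dowel, 44 mm in diameter, 170 mm long, 0.15 to 0.25 kg, lying on its side on the bench to the right (-y) of the cradle. Origin at its very centre (22 mm above the bench at first, 29.5 mm when it lies in the V). Its x axis is the bar's axis, pointing roughly away from the robot; y and z turn as it rolls.
- cradle: the V-block: a wooden cradle for sawing dowels, fixed to the bench, 340 mm long, 168 mm wide. Origin at bench height under the middle of the V; x along the V, away from the robot (-170 to +170), y across it to the left (-108 to +60), z up. The V is 120 degrees wide, smooth and waxed, open at the robot's end. Left rail: 22.5 mm high, flat-topped from y = +32 to +60. A thin saw kerf crosses at x = 0.
- toe (a point): start of the cradle's lead-in slope, flush with the bench, at cradle x = 0, y = -108. The slope runs the cradle's whole length and climbs at 9.5 degrees towards the V (cradle +y). Axes as the cradle.
- crest (a point): top of the lead-in slope, 14.4 mm above the bench: a 4 mm wide flat crest (cradle y = -22 to -18), the right-hand lip of the V. At cradle x = 0. Axes as the cradle.
- v_bottom (a point): bottom of the V, 4 mm above the bench, at cradle x = 0, y = 0. Axes as the cradle; the V runs along x.
- stop: the end stop: a wooden block clamped immovably across the far part of the V, at a different place along it each time; 13 to 58 mm above the bench, 28 mm thick along the V, spanning y = -24 to +80 of the cradle. Origin on its face towards the robot, over the V's centre line, at bench height; axes as the cradle.
- offcut: a short thin dowel offcut standing on end, 30 mm thick, 75 mm tall; leave it alone. Origin at the centre of its underside.
- glue: a white glue bottle standing upright, 58 mm thick, 165 mm tall; leave it alone. Origin at the centre of its underside.
- sandblock: a cork sanding block lying flat, 112 x 67 x 38 mm; leave it alone. Origin at the centre of its underside.
- square: a try square lying flat, 165 x 100 mm, up to 18 mm high; leave it alone. Origin at the centre of its underside, below the middle of its stock (the thick leg); the blade lies along its x.
- tape: a tape measure standing on edge, 70 x 40 x 66 mm; leave it alone. Origin at the centre of its underside.
- pullsaw: a pull saw lying flat, 515 mm long, 22 mm high; leave it alone. Origin at the centre of its underside, near where the handle (towards -x) meets the blade.
- mallet: a carpenter's mallet lying on its side, head 65 x 130 x 85 mm high, 305 mm long; leave it alone. Origin at the centre of its underside, about 85 mm along the handle from the head (the head lies at +x).
Mind the look-alikes: they are no part of the job. What is shaped like the bar but pink or yellow is not meant.

How it is judged:
By the outcome, as a careful person would: the job done as asked, in the order asked, and still so for the second after the job is handed in, with the robot touching nothing.
It also fails if it takes over 58 s, if anything falls off the work surface, if the arm or the gripper's body presses on something with over 40 N, if the wrist force passes 120 N, or if a joint passes its speed limit or range.

## Working session

There is one attempt and no reset: what is moved stays moved. The work goes in short steps, Python scripts to look and compute and a shell command to move; the robot and the scene stay as the last step left them, time stands still between calls to the robot, and variables do not carry over. Pictures are saved under pics/ and viewed, about 8 in all and at most 12, crops included, and the job is handed in when it is done.

```bash
ls; mkdir -p pics
cat > h.py <<'E'
import numpy as np, cv2
from rig import ctrl
def ray(c,u,v):
    p=cv2.undistortPoints(np.array([[[u,v]]],float),c["K"],np.array(c["D"],float))[0,0]
    R=np.array(c["R"]);t=np.array(c["t"])
    return -R.T@t, R.T@np.array([p[0],p[1],1.])
def onz(c,u,v,z):
    o,d=ray(c,u,v); return o+d*(z-o[2])/d[2]
def proj(c,P):
    r,_=cv2.Rodrigues(np.array(c["R"],float))
    return cv2.projectPoints(np.array(P,float).reshape(-1,1,3),r,np.array(c["t"],float),np.array(c["K"],float),np.array(c["D"],float))[0].reshape(-1,2)
E
python3 - <<'E'
from h import *
import pickle
for n in("top","side"):
    c=ctrl.get_image(n); cv2.imwrite(f"pics/{n}0.png",c["img"]); pickle.dump(c,open(f"{n}0.pkl","wb"))
    print(n,ray(c,320,240))
s=ctrl.sense(); print(s["time"],s["tcp_pos"],s["ee_rot"],s["opening"],ctrl.grip_depth)
E
```

```text
pics
top (array([0.25627565, 0.03407779, 1.41330535]), array([ 0.20893092, -0.00216353, -0.978125  ]))
side (array([0.07069342, 1.04048995, 0.66813035]), array([ 0.3511617 , -0.79323492, -0.49759342]))
0.1 [ 0.15290284 -0.63086607  0.22999794] [[ 9.71842085e-01  2.35632045e-01 -7.07699538e-04]
 [ 2.35633067e-01 -9.71839302e-01  2.32982848e-03]
 [-1.38787975e-04 -2.43098278e-03 -9.99997036e-01]] 0.08578423449977306 0.0187
```

View pics/top0.png

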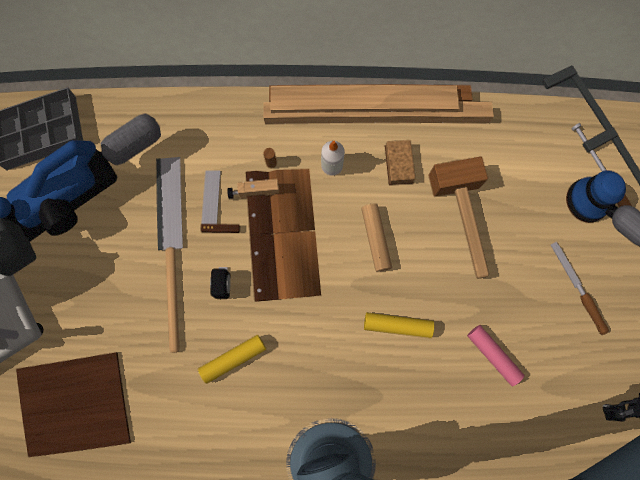

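View pics/side0.png

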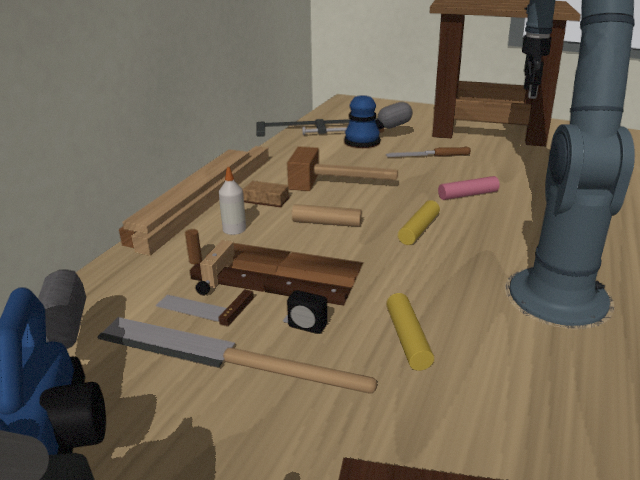

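Top view: the natural-wood dowel is at about (377,238) and the cradle at (283,235), with its stop at about (260,187). The yellow bars at (232,359) and (399,325) and the pink one at (496,355) are look-alikes. The wooden one fits because it is plain wood and lies right of the cradle. I'll confirm it in a crop.

Run:
```python
from h import *
import pickle
c=pickle.load(open("top0.pkl","rb")); im=c["img"]
x0,y0=220,150
cv2.imwrite("pics/crop1.png",cv2.resize(im[y0:y0+160,x0:x0+190],None,fx=3.7,fy=3.7,interpolation=cv2.INTER_CUBIC))
hsv=cv2.cvtColor(im,cv2.COLOR_BGR2HSV)
print(hsv[238,377],hsv[238,350],hsv[238,410],hsv[225,372],hsv[260,380],hsv[260,300])
```

```text
[ 15 124 165] [ 16 107 184] [ 18 109 187] [ 16 122 188] [ 16 124 175] [ 13 158  84]
```

View pics/crop1.png

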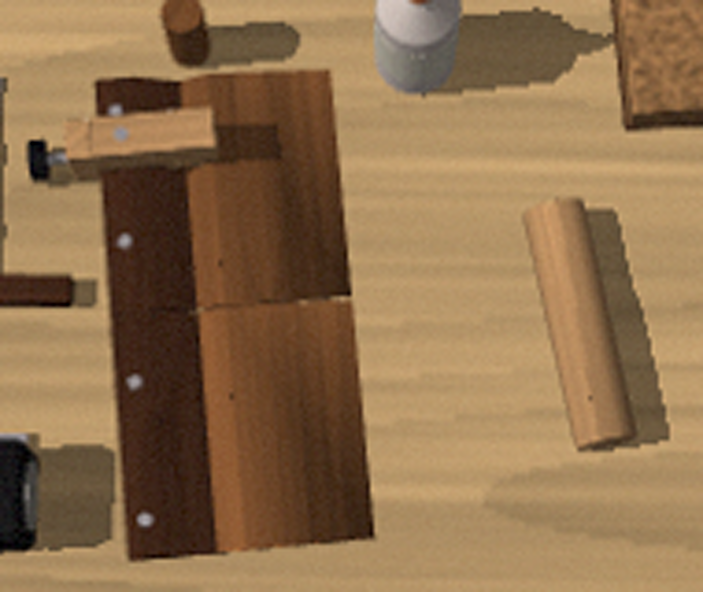

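The crop shows the plain wooden dowel with ends at crop (554,208) and (607,440). The cradle's toe edge runs (330,70)-(374,538), and the stop's front face is near (145,155). Now turning these into metres.

Run:
```python
from h import *
import pickle
np.set_printoptions(precision=4,suppress=True)
c=pickle.load(open("top0.pkl","rb"))
P=lambda u,v,z:onz(c,220+(u+.5)/3.7-.5,150+(v+.5)/3.7-.5,z)
a,b=P(374,538,0),P(330,70,0); d=b-a;print("toe",a,b,np.linalg.norm(d),np.degrees(np.arctan2(d[1],d[0])))
e,f=P(128,560,.0225),P(95,82,.0225);d2=f-e;print("left",e,f,np.linalg.norm(d2),np.degrees(np.arctan2(d2[1],d2[0])))
print("width",np.linalg.norm(a-e),np.linalg.norm(b-f))
th=np.arctan2(d[1],d[0])/2+np.arctan2(d2[1],d2[0])/2
x=np.array([np.cos(th),np.sin(th),0]);y=np.array([-np.sin(th),np.cos(th),0])
o=((a+b)/2+108*.001*y+(e+f)/2-.06*y)/2;o[2]=0;print("cradle",o,np.degrees(th))
for n,q in dict(kerfR=(352,297,0),stFR=(215,137,.058),stFL=(75,157,.058),stBR=(210,107,.058),stBL=(68,122,.058)).items():
    p=P(*q)-o;print(n,p@x,p@y)
n1,n2=P(525,215,.022),P(583,200,.022);m1,m2=P(580,448,.022),P(635,432,.022)
F=(n1+n2)/2;N=(m1+m2)/2;F[2]=N[2]=0
print("bar",N,F,np.linalg.norm(F-N),np.linalg.norm(n1-n2),np.linalg.norm(m1-m2),np.degrees(np.arctan2(*(F-N)[1::-1])))
for q in(N,F):print("in cradle",(q-o)@x,(q-o)@y)
np.savez("cr.npz",o=o,x=x,y=y)
# side check
s=pickle.load(open("side0.pkl","rb"))
print("side proj toe/bar",proj(s,[a,b,N+[0,0,.022],F+[0,0,.022]]))
```

```text
toe [0.4156 0.0275 0.    ] [0.7519 0.063  0.    ] 0.33817911003506507 6.027263730162708
left [0.396  0.193  0.0225] [0.7333 0.2285 0.0225] 0.339082108366281 6.007608526889198
width 0.16821241064102466 0.1680882922260872
cradle [0.5717 0.1519 0.    ] 6.017436128525953
kerfR 0.0017319940994124745 -0.10784285351089053
stFR 0.1086978399487274 -0.02384179732650712
stFL 0.10351969571987162 0.0725900277594635
stBR 0.1304945458942457 -0.022038139365726486
stBL 0.12900486214279977 0.07590461670523506
bar [ 0.4819 -0.131   0.    ] [ 0.6456 -0.0953  0.    ] 0.16760613445130518 0.04228363660435928 0.03954093625132341 12.279096202656028
in cradle -0.11898436597302717 -0.2718933127170323
in cradle 0.04762185751635662 -0.25361265079481254
side proj toe/bar [[362.8965 261.4411]
 [224.8648 240.4751]
 [359.415  216.9729]
 [293.3946 211.8075]]
```

```bash
python3 -m inch '0.030 0.030 0 7 0;0.030 0.030 0 7 0;0.030 0.030 0 7 0;0.030 0.030 0 7 0;0.030 0.030 0 7 0;0.030 0.030 0 7 0;0.030 0.030 0 7 0;0.030 0.030 0 7 0;0.030 0.030 0 7 0;0.030 0.030 0 7 80'
python3 -m inch '0.030 0.030 0 5 80;0.030 0.030 0 5 80;0 0 0 0 80'
```

```text
time: 1.35
tcp_pos: [0.452, -0.3209, 0.2238]
ee_rot: [[0.082, 0.997, -0.012], [0.997, -0.082, -0.001], [-0.002, -0.012, -1.0]]
ft_force: [-0.1, 0.3, 0.0]
opening: 0.0697
time: 1.72
tcp_pos: [0.5156, -0.2532, 0.2225]
ee_rot: [[-0.107, 0.994, -0.012], [0.994, 0.107, 0.001], [0.002, -0.012, -1.0]]
ft_force: [0.8, -0.3, -0.6]
opening: 0.0586
```

```bash
python3 -m inch '0.032 0.030 -0.02 6 80;0.032 0.030 -0.04 0 80;0 0 -0.05 0 80;0 0 -0.05 0 80;0 0 -0.035 0 80;0 0 0 0 80'
```

```text
time: 2.48
tcp_pos: [0.5767, -0.1985, 0.0209]
ee_rot: [[-0.203, 0.979, -0.016], [0.979, 0.203, -0.006], [-0.003, -0.017, -1.0]]
ft_force: [-0.4, 0.0, 0.1]
opening: 0.0585
```

```bash
cat > look.py <<'E'
import sys,pickle
from h import *
n,k,u0,v0,w,h=sys.argv[1],sys.argv[2],*map(int,sys.argv[3:7])
c=ctrl.get_image(n);pickle.dump(c,open(f"{k}.pkl","wb"))
cv2.imwrite(f"pics/{k}.png",cv2.resize(c["img"][v0:v0+h,u0:u0+w],None,fx=3.7,fy=3.7,interpolation=cv2.INTER_CUBIC))
E
python3 look.py side s1 230 160 200 120
```

```text
(no output)
```

View pics/s1.png

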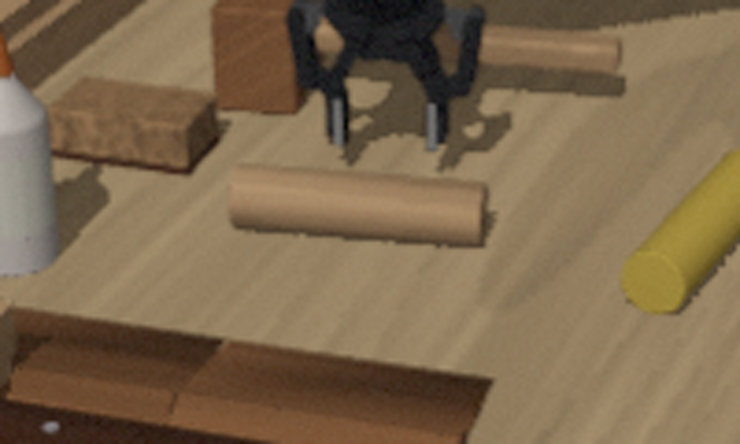

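Fingertips (crop (335,146) and (433,150)) stand low behind the bar, near its middle. Going lower and approaching.

```bash
python3 -m inch '0 0 -0.011 0 80;-0.002 0.010 0 0 80;-0.002 0.010 0 0 80;-0.002 0.010 0 0 80;-0.002 0.010 0 0 80;-0.002 0.010 0 0 80;-0.002 0.010 0 0 80;-0.002 0.010 0 0 80'; python3 -m inch '-0.002 0.010 0 0 80;-0.002 0.010 0 0 80;-0.002 0.010 0 0 80;-0.002 0.010 0 0 80;-0.002 0.010 0 0 80'
python3 look.py top t1 220 150 190 160
```

```text
time: 3.52
tcp_pos: [0.5686, -0.1263, 0.0183]
ee_rot: [[-0.202, 0.979, -0.0], [0.979, 0.202, -0.012], [-0.011, -0.003, -1.0]]
ft_force: [-0.2, 0.0, -0.5]
opening: 0.0589
time: 4.15
tcp_pos: [0.5577, -0.0727, 0.0181]
ee_rot: [[-0.202, 0.979, -0.001], [0.979, 0.202, -0.011], [-0.011, -0.003, -1.0]]
ft_force: [0.1, 0.7, 0.0]
opening: 0.0588
```

View pics/t1.png

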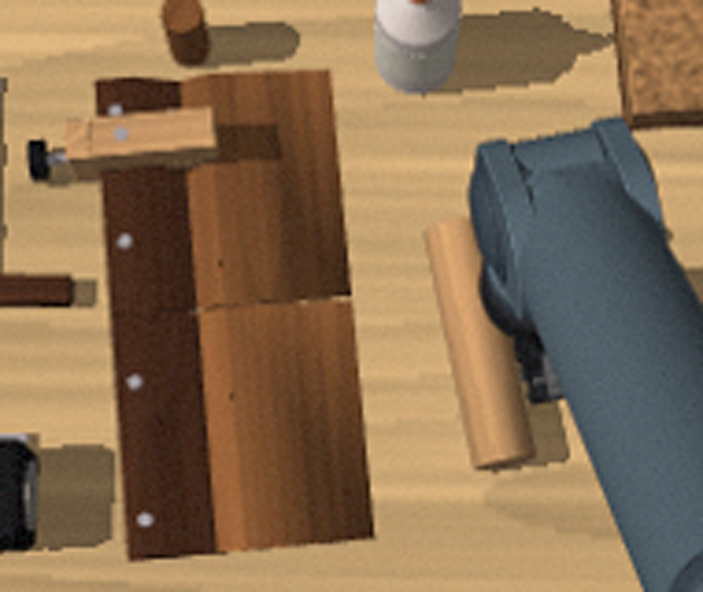

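```bash
python3 -m inch '-0.001 0.008 0 -1.5 80;-0.001 0.008 0 -1.5 80;-0.001 0.008 0 -1.5 80;-0.001 0.008 0 -1.5 80;-0.001 0.008 0 0 80;-0.001 0.008 0 0 80;-0.001 0.008 0 0 80;-0.001 0.008 0 0 80'
python3 look.py top t2 220 150 190 160
```

```text
time: 5.2
tcp_pos: [0.5488, -0.0037, 0.0179]
ee_rot: [[-0.097, 0.995, -0.002], [0.995, 0.097, -0.01], [-0.01, -0.003, -1.0]]
ft_force: [0.8, -0.2, 0.2]
opening: 0.0587
```

View pics/t2.png

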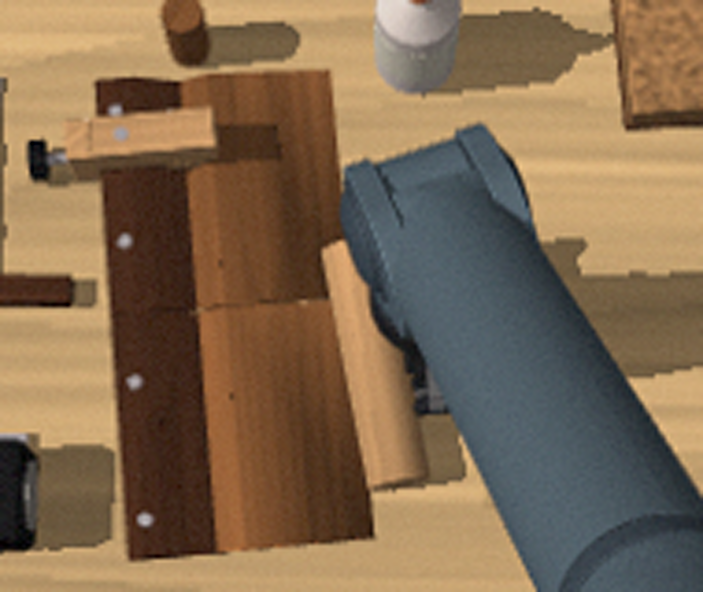

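```bash
python3 -m inch '-0.001 0.007 0 0 80;-0.001 0.007 0.001 0 80;-0.001 0.007 0.001 0 80;-0.001 0.007 0.001 0 80;-0.001 0.007 0.001 0 80;-0.001 0.007 0.001 0 80;-0.001 0.007 0.001 0 80'
python3 look.py top t3 220 150 190 160
```

```text
time: 6.12
tcp_pos: [0.5427, 0.045, 0.0257]
ee_rot: [[-0.096, 0.995, -0.001], [0.995, 0.096, -0.016], [-0.015, -0.002, -1.0]]
ft_force: [0.4, -2.3, 4.0]
opening: 0.0586
```

View pics/t3.png

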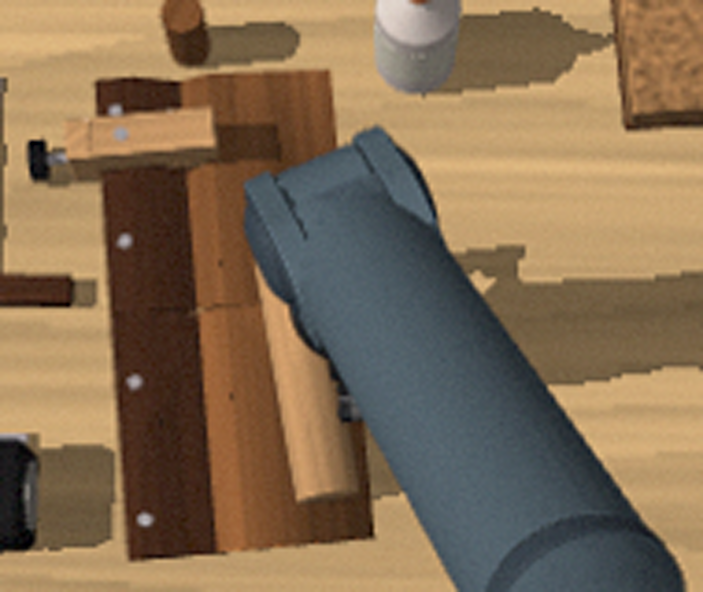

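Bar left edge runs (258,270)-(298,500): still about 4.5° off the cradle, with the fingers biased to the far end. I'll back off slightly, shift the fingers towards the near end, go lower and push again.

```bash
python3 -m inch '0.001 -0.010 0 0 80;-0.015 -0.002 -0.004 0 80;-0.020 -0.002 -0.004 0 80;0 0 0 0 80'; python3 -m inch '-0.001 0.007 0 0 80;-0.001 0.007 0 0 80;-0.001 0.007 0.001 0 80;-0.001 0.007 0.001 0 80'
python3 look.py top t4 220 150 190 160
```

```text
time: 6.68
tcp_pos: [0.5042, 0.0344, 0.0157]
ee_rot: [[-0.098, 0.995, -0.004], [0.995, 0.098, -0.01], [-0.01, -0.005, -1.0]]
ft_force: [0.1, -0.7, -0.4]
opening: 0.0585
time: 7.18
tcp_pos: [0.5022, 0.063, 0.0185]
ee_rot: [[-0.095, 0.995, -0.001], [0.995, 0.095, -0.011], [-0.01, -0.002, -1.0]]
ft_force: [1.3, -1.9, 0.9]
opening: 0.0584
```

View pics/t4.png

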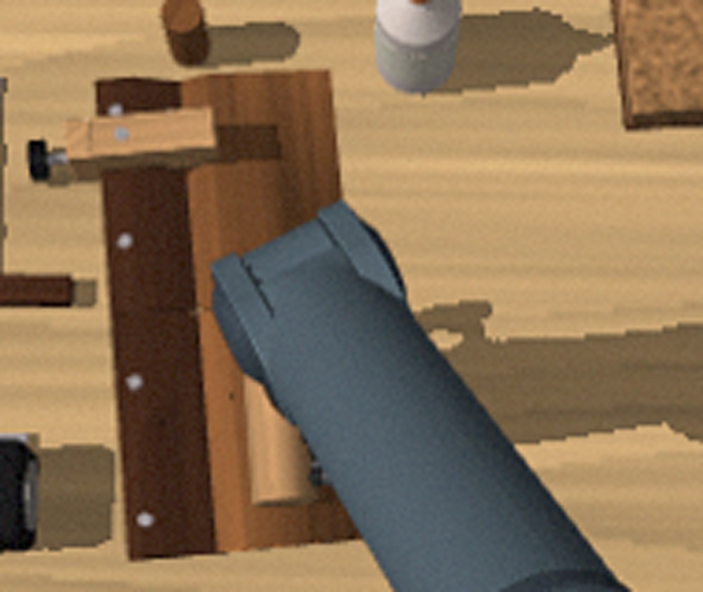

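Near end at crop (278,503); left edge (245,385)-(253,503) is now aligned within about 1.5°. Pushing over the crest slowly.

```bash
python3 -m inch '0.003 0.006 0.001 0 80;0.003 0.006 0.001 0 80;0 0.006 0.001 0 80;0 0.006 0.001 0 80;-0.001 0.006 0.001 0 80'; python3 -m inch '-0.001 0.005 0.001 0 80;0 0.005 0 0 80;0 0 0 0 80'
python3 - <<'E'
from h import *
c=np.load("cr.npz");p=np.array(ctrl.sense()["tcp_pos"])-c["o"];print(p@c["x"],p@c["y"])
E
```

```text
time: 7.85
tcp_pos: [0.5077, 0.0972, 0.024]
ee_rot: [[-0.097, 0.995, -0.0], [0.995, 0.097, -0.008], [-0.008, -0.001, -1.0]]
ft_force: [-0.1, -0.2, 0.1]
opening: 0.0589
time: 8.22
tcp_pos: [0.5056, 0.1104, 0.0249]
ee_rot: [[-0.1, 0.995, -0.001], [0.995, 0.1, -0.007], [-0.006, -0.002, -1.0]]
ft_force: [-0.7, 0.7, -0.1]
opening: 0.0585
-0.0700982194482283 -0.03432291282875634
```

```bash
python3 -m inch '0 -0.01 0 0 80;0 0 0.05 0 120;0 0 0.05 0 200;-0.035 0.008 0 0 255;-0.035 0.008 0 0 255;-0.035 0.008 0 0 255;-0.035 0.008 0 0 255;0 0 0 0 255'
python3 look.py top t5 220 150 190 160;python3 look.py side s5 180 200 210 120
```

```text
time: 9.22
tcp_pos: [0.3622, 0.1236, 0.1268]
ee_rot: [[-0.088, 0.996, -0.002], [0.996, 0.088, -0.01], [-0.01, -0.003, -1.0]]
ft_force: [0.9, 0.2, 0.1]
opening: -0.0002
```

View pics/t5.png

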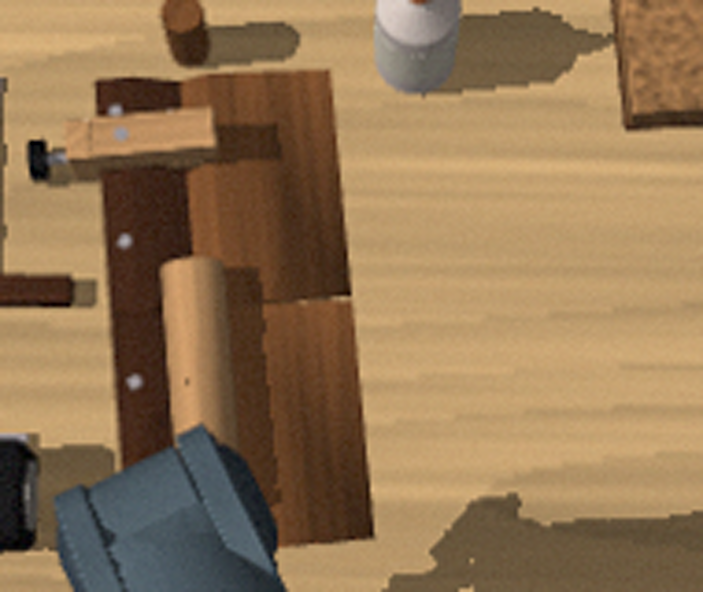

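The bar lies in the V, parallel to it, with its far end at crop (192,262).

Run:
```python
from h import *
import pickle
c=pickle.load(open("t5.pkl","rb"));k=np.load("cr.npz")
P=lambda u,v,z:onz(c,220+(u+.5)/3.7-.5,150+(v+.5)/3.7-.5,z)-k["o"]
for u,v,z in((162,266,.0295),(222,262,.0295),(192,257,.0515)):
    p=P(u,v,z);print(p@k["x"],p@k["y"])
p=np.array(ctrl.sense()["tcp_pos"])-k["o"];print("tcp",p@k["x"],p@k["y"])
for t in(-.2,-.16,-.08):print(k["o"]+t*k["x"])
```

```text
0.028759241043555664 0.020835559751982896
0.027746910251711058 -0.020538299865818826
0.027490370088659802 -0.0015597768842455723
tcp -0.20814331523667864 -0.006203690031616072
[0.37279734 0.13091394 0.        ]
[0.41257695 0.13510718 0.        ]
[0.49213615 0.14349367 0.        ]
```

```bash
python3 -m inch '0 0.006 -0.05 0 255;0 0 -0.04 0 255;0 0 -0.012 0 255;0 0 0 0 255'; python3 -m inch '0.010 0.001 0 0 255;0.010 0.001 0 0 255;0.010 0.001 0 0 255;0.010 0.001 0 0 255'
python3 - <<'E'
from h import *
c=np.load("cr.npz");p=np.array(ctrl.sense()["tcp_pos"])-c["o"];print(p@c["x"],p@c["y"])
E
```

```text
time: 9.82
tcp_pos: [0.3742, 0.1292, 0.0255]
ee_rot: [[-0.077, 0.997, 0.011], [0.997, 0.077, -0.005], [-0.006, 0.011, -1.0]]
ft_force: [0.3, 0.1, -0.6]
opening: -0.0001
time: 10.32
tcp_pos: [0.4207, 0.1339, 0.0291]
ee_rot: [[-0.076, 0.997, 0.019], [0.997, 0.076, -0.004], [-0.005, 0.019, -1.0]]
ft_force: [-0.9, -0.2, -0.8]
opening: -0.0002
-0.15202329579841165 -0.0020257287695698927
```

```bash
python3 -m inch '0.008 0.001 -0.003 0 255;0.008 0.001 -0.003 0 255;0.008 0.001 -0.002 0 255;0.008 0.001 -0.001 0 255;0.008 0.001 -0.001 0 255;0.008 0.001 -0.001 0 255'
python3 - <<'E'
from h import *
c=np.load("cr.npz");p=np.array(ctrl.sense()["tcp_pos"])-c["o"];print(p@c["x"],p@c["y"])
E
```

```text
time: 11.08
tcp_pos: [0.4699, 0.1399, 0.0166]
ee_rot: [[-0.076, 0.997, 0.015], [0.997, 0.076, -0.006], [-0.007, 0.014, -1.0]]
ft_force: [-1.3, -0.1, 0.6]
opening: -0.0002
-0.10249584430738225 -0.0012847847126173293
```

```bash
python3 -m inch '0.005 0.0005 0.001 0 255;0.005 0.0005 0.001 0 255;0.003 0.0003 0 0 255;0.003 0.0003 0 0 255'; python3 -m inch '0.002 0 0 0 255;0.002 0 0 0 255';python3 -m inch '0.002 0 0 0 255;0.002 0 0 0 255'
python3 - <<'E'
from h import *
c=np.load("cr.npz");p=np.array(ctrl.sense()["tcp_pos"])-c["o"];print(p@c["x"],p@c["y"])
E
```

```text
time: 11.58
tcp_pos: [0.4876, 0.1416, 0.0187]
ee_rot: [[-0.076, 0.997, 0.015], [0.997, 0.076, -0.005], [-0.006, 0.015, -1.0]]
ft_force: [-1.0, 0.2, 0.4]
opening: -0.0001
time: 11.82
tcp_pos: [0.4917, 0.1419, 0.0187]
ee_rot: [[-0.076, 0.997, 0.015], [0.997, 0.076, -0.005], [-0.006, 0.015, -1.0]]
ft_force: [-1.1, 0.2, -1.1]
opening: -0.0002
time: 12.08
tcp_pos: [0.4918, 0.1416, 0.0181]
ee_rot: [[-0.077, 0.997, 0.008], [0.997, 0.077, -0.008], [-0.008, 0.007, -1.0]]
ft_force: [-5.8, -0.5, 3.7]
opening: -0.0001
-0.08051555895334189 -0.001839195103260739
```

Stall with the force rising at tcp cradle x = -0.0805, and -0.081 was predicted. One more small press, then retreat and look.

```bash
python3 -m inch '0.003 0 0 0 255;0.003 0 0 0 255'; python3 -m inch '-0.010 -0.001 0 0 255;-0.030 -0.003 0 0 255;-0.040 -0.004 0 0 255;0 0 0.05 0 255;0 0 0.05 0 255;0 0 0.05 0 255;0 -0.04 0 0 255;0 -0.05 0 0 255;0 -0.05 0 0 255;0 0 0 0 255'
python3 look.py top t6 220 150 190 160;python3 look.py side s6 170 200 210 120
```

```text
time: 12.32
tcp_pos: [0.4915, 0.1412, 0.0169]
ee_rot: [[-0.079, 0.997, -0.004], [0.997, 0.079, -0.012], [-0.011, -0.005, -1.0]]
ft_force: [-6.3, -0.1, 5.5]
opening: 0.0003
time: 13.58
tcp_pos: [0.414, -0.0118, 0.175]
ee_rot: [[-0.082, 0.996, 0.022], [0.997, 0.082, -0.014], [-0.015, 0.021, -1.0]]
ft_force: [0.0, -0.0, 0.7]
opening: 0.0001
```

View pics/t6.png

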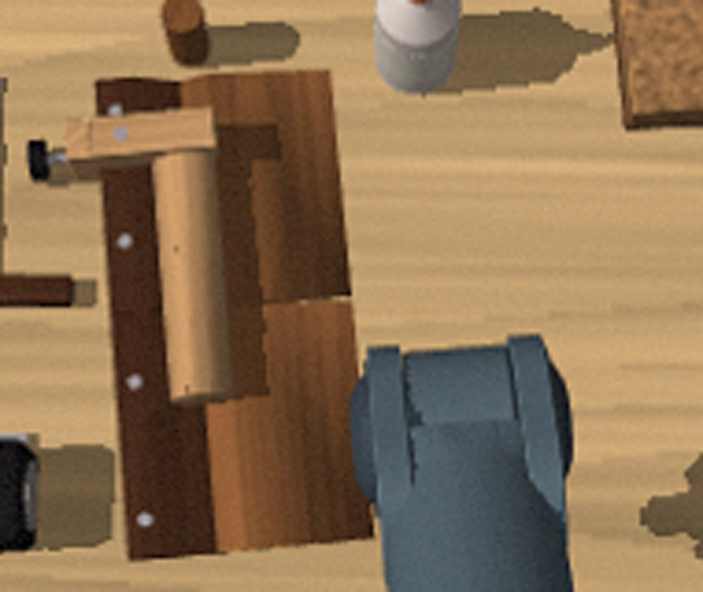

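View pics/s6.png

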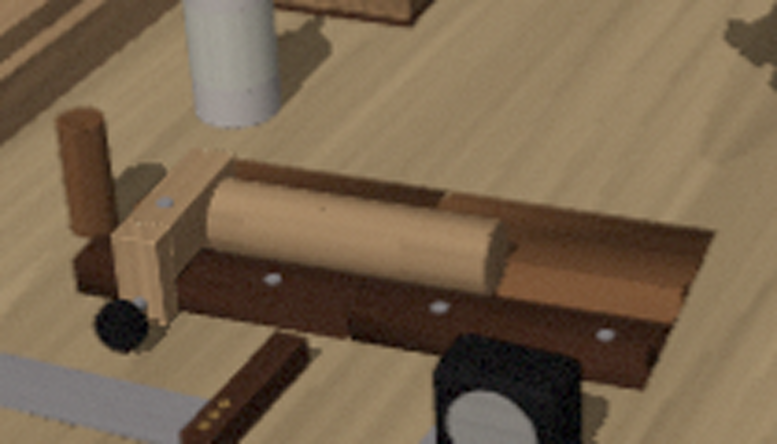

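Both views show the bar lying in the V with its far end against the stop: crop (187,153) from the top and (210,215) from the side, with no gap visible. The other things haven't moved. Handing in.

```bash
python3 -c "
from rig import ctrl
print(ctrl.hand_in())"
```

```text
the job is handed in; nothing more can be done
None
```

The wooden dowel now lies in the V of the cradle with its far end against the stop, and the job is handed in at about 13.7 s on the robot's clock. I rolled it up the slope and over the crest with the open fingers, then pushed it along the V by its near end with the fingers closed, never gripping or lifting it.

**Last checks:**
- **Against the stop:** The push stalled with the TCP at cradle x = -0.0805, where I had predicted -0.081. The push force along x rose from about 1 N to about 6 N. The top and side pictures after retreating show no gap at the stop.
- **Other things on the bench:** Everything near the cradle looks unmoved in the final crops. The mallet, the pull saw and the look-alike bars were outside those crops, so I did not check them at the end, but the fingers came down only beside the bar and the cradle.
- **Robot clear:** The arm stood well clear and touched nothing at hand-in.

**What needed correcting:** While rolling, the bar stayed about 5° askew to the cradle. I shifted the fingers towards its near end partway up the slope, which straightened it. No check failed or disagreed.

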